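Clamp two bottles on the platform shaker

TASK

Get the shaker ready for a run: stand the two small bottles from the bench beside it upright on its deck, one on each side of the central tube and in front of the fixed rear rail, then clamp them with the telescoping bar. The sliding tube is freed by squeezing its two sprung buttons; push the bar in towards the rear rail until both buttons pop out again through the pair of holes at which the bar holds the bottles snugly, and let go. Leave the tall bottle, the beaker, the timer and the carton where they are.

Things in the scene. Friction and masses are not known exactly. Their poses are not given: they have to be found in the camera images.
- shaker: platform shaker, fixed; white housing under a deck 200 (x) x 220 (y) mm with a black mat. Origin: on the bench under the deck's centre; x points from the control strip (front) to the rear rail, y left, z up. Mat top at z = 60 mm. A steel inner tube 30 mm square lies along x at y = 0, axis at z = 88 mm, from the rail to x = -94 mm; the outer tube slides over it
- rail_face (a point): fixed rear rail of the shaker: middle of its rubber face, at x = 80, y = 0, z = 89 mm of the shaker; the rail spans 100 mm to both sides of it and reaches from 12 to 46 mm over the deck; axes as the shaker's
- buttons_mid (a point): point on the tubes' axis midway between the two sprung buttons; fixed on the shaker at x = -80, y = 0, z = 88 mm; its axes are the shaker's
- clamp (a joint): slide of the outer tube (aluminium, 36 mm square, 158 mm long) and its clamping bar towards the rear rail, in m. Gap from bar to rail = 0.118 less this value. Holes of 15 mm in both side walls, 30 mm apart: both buttons come out and lock the tube (1.5 mm play) at 0, 0.030, 0.060 and 0.090. Between holes they ride inside; the tube then slides stiffly (about 5 N) and stays where left
- bar_front (a point): moves with the outer tube: on its axis, in the plane of the clamping bar's rubber face (facing the rear rail); axes as the shaker's. The bar is 200 mm long (y), 15 mm thick and reaches from 14 to 44 mm over the deck. The holes lie 42, 72, 102 and 132 mm in front of this point (-x), on both sides of the tube
- button_left (a joint): domed steel button of 12 mm on the tube's left (+y) side at buttons_mid, sprung outward with 1 to 3 N. 0 = popped out (tip 5 mm proud of the outer wall): locks the tube. 0.005 = pressed flush with the wall: the tube can be pushed off the hole, with some 10 N. About 0.0075 = inside the tube
- button_right (a joint): the same button on the right (-y) side; flat jaws closing across the outer tube over the buttons press both flush and hold the tube at once
- bottle_a_mid (a point): small reagent bottle, round, 55 mm across the body, 106 mm tall, ribbed screw cap of 50 mm on its top 30 mm, about 0.14 kg, standing upright left or right of the shaker (not the like bottle in the back row by the window); the point is on its axis half-way up
- bottle_b_mid (a point): the other small reagent bottle, same shape and size, about 0.13 kg; point on its axis half-way up
- tall_bottle_mid (a point): tall reagent bottle, 70 mm across and 141 mm tall, not wanted now; point on its axis half-way up
- beaker: bystander: empty glass beaker, 72 mm across, 93 mm tall; origin at the centre of its underside
- timer: bystander: desk timer, 63 x 68 x 57 mm; origin at the centre of its underside
- film_carton: bystander: small carton, 57 (x) x 101 (y) x 53 mm; origin at the centre of its underside
- sampler_edge (a point): fixed surroundings: foot of the big beige autosampler's near right corner; its housing, 190 mm high with towers on top, fills the bench to the left (+y) of this point and behind it (+x)
- drawers_edge (a point): fixed surroundings: foot of the parts cabinet's front face, middle; the cabinet, 236 mm wide (y) and 205 mm high, stands behind it (+x). The wall with its trunking lies some 140 mm to the right (-y) of this point
Mind the look-alikes: they are no part of the job. There is more than one size of the part that bears bottle_b_mid; the job needs the largest.

How it is judged:
By the outcome, as a careful person would: the job done as asked, in the order asked, and still so for the second after the job is handed in, with the robot touching nothing.
It also fails if it takes over 70 s, if anything falls off the work surface, if the arm or the gripper's body presses on something with over 40 N, if the wrist force passes 120 N, or if a joint passes its speed limit or range.

ROBOT

A 7-joint arm with a two-finger parallel gripper is mounted at the origin on a cart in front of the work surface, level with it; the furniture and walls round the work are solid. World frame = base frame: x ahead of the robot, y to its left, z up, the work surface at z = 0. Lengths are in m, angles in rad, forces in N, time in s.
With the tool pointing down it reaches from about 0.4 to 0.875 m from the base axis. Payload 19.3 kg.
Tool frame: the origin (TCP) lies midway between the tips of the shut fingers; the grasp point (between the pads) lies 19 mm behind it (tcp_to_grasp is the z of the grasp point in the tool frame, in m); z points along the fingers, y is the line along which they close (so a half turn about z gives the same grasp; the last joint's range is limited). The gripper opens to 85 mm and grips with 20 to 120 N. Pads are 22 mm wide; open, the fingers measure 114 mm over their backs; the gripper's body (76 mm by 85 mm) begins 54 mm behind the grasp point. The pads swing forward as they close: fully open they stand 13 mm farther back than shut.
Start: joints at [-1.313, 0.521, -0.036, 1.599, 0.021, 1.021, -0.113], TCP at [0.201, 0.592, 0.231] pointing down, gripper open.
Joint ranges: [-2.91, 2.91], [-0.3, 2.13], [-1.5, 1.42], [0.17, 2.43], [-1.26, 4.41], [0.16, 1.93], [-2.52, 2.52]. Speed limits (rad/s): [1.89, 1.89, 2.39, 2.39, 3.01, 3.01, 3.01].

INTERFACE

Orientations are given as [roll, pitch, yaw] about the fixed x, y, z axes, in that order (R = Rz(yaw) Ry(pitch) Rx(roll)).
In Python, from workcell import * gives the robot as it stands.
- The arm moves only by the tool send_rows, never from a script. Its argument "increments" is a list of rows, each a list of 3 entries, a list of its own where there are three numbers: the shift along the tool's x, y, z in mm, then the turn, a rotation vector about the tool's x, y, z in degrees, then the gripper's target within -1 to 1 (fully open at 1, half-way at 0, shut at -1). In form: [[[x, y, z], [wx, wy, wz], grip], ...]. A call has 1 to 10 rows; each row is the pose to reach, as a shift and turn from the pose commanded when the call began, along the tool's axes at that moment; what a row does not reach only later rows make up. A row lasts 1/10 s, in which the tool goes at most 50 mm and 8.59 degrees, less where a joint would pass 70% of its speed; a pose out of reach is approached as far as the arm can. A call with a gripper value outside its range is refused whole. The fingers move at their own pace and stop on an object; "newtons" is the grip in N (left out, the last holds). Time passes only in rows, so rows that repeat a pose let the fingers close. It gives the time, the measured TCP pose, the force, the opening and the grip force at its end, in the units of the state.
- observe(): the state, without advancing time (a new reading comes with each control period).
- grab_frame(name): name is "scene" or "top" or "wrist"; returns the picture (384x512x3 uint8, blue, green, red); there is no depth.
- camera_params(name): a dict with "fovy" (degrees; the focal length in pixels is half the picture's height over the tangent of half this angle, whatever the lens; pixels are square), "cx", "cy" (the principal point, pixels), "extrinsics" (4x4, takes a point from world to camera coordinates). Camera axes: x right, y down, z forward; pixel columns grow to the right and rows downward; lengths in m; the calibration is good to about 2 mm. A picture is of the moment at which its call begins: read the wrist's pose just before it. camera_params takes no time and is no camera call; for the wrist camera it gives the pose at the moment of the call.
- job_done(): hands the job in; it is judged then, once.
The state is a dict: "clock": time; "qpos": joint angles; "qd": joint speeds; "joint_efforts": joint torques, N m; "position": TCP position; "tool_rot": TCP orientation; "force": force on the tool from outside, world axes, zero at the start; "moment": the same for the moment, N m; "grip_width": finger opening in m; "finger_force": force on a finger pad.
Only numpy, scipy, OpenCV 4.12 (cv2) and the standard library are available. Lean on these libraries where they do the work, as an engineer would, in place of code of your own. Each camera call takes 0.05 s, during which the arm holds its last target. There are 200 camera calls.

## Working session

There is one attempt and no reset: what is moved stays moved. The work goes in short steps, Python scripts to look and compute and a tool call to move; the robot and the scene stay as the last step left them, time stands still between calls to the robot, and variables do not carry over. Pictures are saved under pics/ and viewed, at most 10 in all, crops included, and the job is handed in when it is done.

Besides the shell and the picture viewer there is one more tool, called after "Call:" by a JSON object that holds its "method" and its "body". send_rows: Moves the arm, as the interface text tells. Its arguments: {"type":"object","properties":{"increments":{"type":"array"},"newtons":{"type":"number"}},"required":["increments"]}

```bash
mkdir -p pics; ls; python3 - <<'E'
from workcell import *
import cv2,numpy as np
s=observe();print(s)
a=grab_frame("scene");b=grab_frame("top")
cv2.imwrite("pics/scene0.png",a);cv2.imwrite("pics/top0.png",b)
for n in("scene","top","wrist"):
    print(n,camera_params(n))
E
```

```text
pics
{'clock': 0.0, 'qpos': array([-1.31319237,  0.52203042, -0.03636722,  1.59998114,  0.02118507,
        1.02112471, -0.11280229]), 'qd': array([ 0.00143893, -0.00074823, -0.00092585, -0.00127228,  0.00128445,
       -0.000161  , -0.00055245]), 'joint_efforts': array([ 8.18049466e-04, -9.27091455e+01,  1.98040433e+00, -3.69908702e+01,
        1.78784964e-02,  8.38664419e-03, -8.90719707e-05]), 'position': array([0.20112857, 0.59139768, 0.23072468]), 'tool_rot': array([-3.14043421e+00,  5.07742839e-05,  2.81380269e+00]), 'force': array([ 0.16063474, -0.57615254,  0.63811459]), 'moment': array([-0.01268753,  0.01134922, -0.04395824]), 'finger_force': 0.0, 'grip_width': 0.08553035400865813}
scene {'fovy': 47.27537243076446, 'cx': 256.9402223161617, 'cy': 196.95880300881484, 'extrinsics': array([[ 0.46393864, -0.88566146, -0.01909756, -0.23689667],
       [-0.60807321, -0.30270353, -0.73390568,  0.41023445],
       [ 0.64421108,  0.35209992, -0.67898287,  1.10415445],
       [ 0.        ,  0.        ,  0.        ,  1.        ]])}
top {'fovy': 49.49151295689688, 'cx': 258.0558159104506, 'cy': 199.56248992872278, 'extrinsics': array([[ 7.83245236e-05, -9.99989484e-01,  4.58537945e-03,
        -3.48952837e-03],
       [-9.99063688e-01, -2.76630542e-04, -4.32628200e-02,
         5.22337922e-01],
       [ 4.32636335e-02, -4.57769756e-03, -9.99053203e-01,
         1.51076234e+00],
       [ 0.00000000e+00,  0.00000000e+00,  0.00000000e+00,
         1.00000000e+00]])}
wrist {'fovy': 59.219113759804756, 'cx': 253.57643968345718, 'cy': 185.6111586648519, 'extrinsics': array([[ 3.22415458e-01,  9.46598084e-01, -5.83464214e-04,
        -6.23883018e-01],
       [ 9.03527462e-01, -3.07561486e-01,  2.98402511e-01,
        -3.89600698e-02],
       [ 2.82287794e-01, -9.67367581e-02, -9.54439941e-01,
         3.79724113e-01],
       [ 0.00000000e+00,  0.00000000e+00,  0.00000000e+00,
         1.00000000e+00]])}
```

View pics/scene0.png

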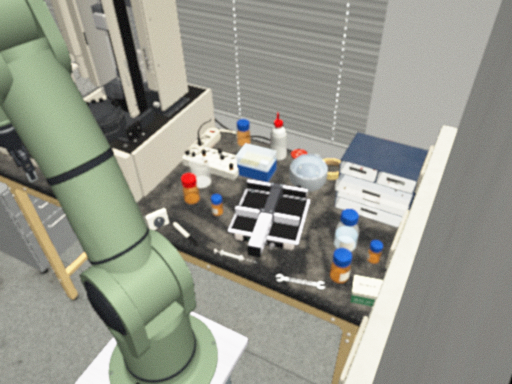

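View pics/top0.png

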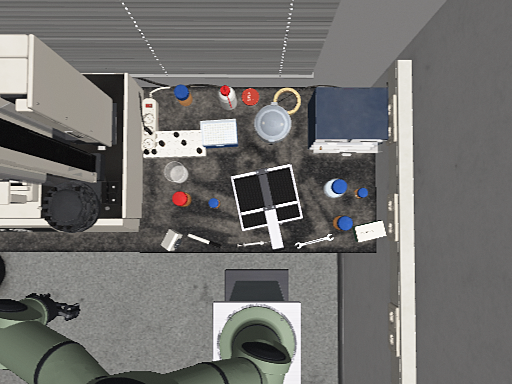

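The scene shows the shaker in the middle. A red-capped amber bottle stands on its left (top view pixel 180,199), with a tiny blue-capped one at (213,203). On its right are a tall clear bottle (338,187), an amber blue-capped bottle (345,223) and a smaller amber one (362,193). I'll get first positions from the two views.

```bash
cat > h.py <<'E'
from workcell import *
import cv2,numpy as np
def K(p,h=384):
    f=h/2/np.tan(np.radians(p["fovy"])/2);return np.array([[f,0,p["cx"]],[0,f,p["cy"]],[0,0,1]])
def ray(p,uv):
    E=np.array(p["extrinsics"]);R=E[:3,:3];c=-R.T@E[:3,3]
    d=R.T@np.linalg.solve(K(p),[uv[0],uv[1],1]);return c,d/np.linalg.norm(d)
def onz(p,uv,z):
    c,d=ray(p,uv);return c+d*(z-c[2])/d[2]
def proj(p,X):
    E=np.array(p["extrinsics"]);x=K(p)@(E[:3,:3]@np.asarray(X)+E[:3,3]);return x[:2]/x[2]
def tri(rs):
    A=sum(np.eye(3)-np.outer(d,d) for c,d in rs);b=sum((np.eye(3)-np.outer(d,d))@c for c,d in rs)
    return np.linalg.solve(A,b)
def blobs(im,kind,amin=15):
    H=cv2.cvtColor(im,cv2.COLOR_BGR2HSV);h,s,v=cv2.split(H)
    m={"blue":(h>100)&(h<125)&(s>150)&(v>70),"red":((h<5)|(h>174))&(s>170)&(v>90),"amber":(h>5)&(h<18)&(s>150)&(v>60)}[kind].astype(np.uint8)
    n,l,st,c=cv2.connectedComponentsWithStats(m)
    return [(c[i].round(1).tolist(),st[i].tolist()) for i in range(1,n) if st[i][4]>=amin]
E
python3 - <<'E'
from h import *
for n in("scene","top"):
    im=cv2.imread(f"pics/{n}0.png");p=camera_params(n)
    for k in("blue","red","amber"):
        for c,st in blobs(im,k):
            print(n,k,c,st,onz(p,c,.1).round(3))
im=cv2.imread("pics/top0.png");p=camera_params("top")
g=cv2.cvtColor(im,cv2.COLOR_BGR2GRAY)
for z in(.06,.106):
  for c in[(232,178),(291,165),(302,219),(242,231),(277,247),(265,171)]:print(z,c,onz(p,c,z).round(3))
cv2.imwrite("pics/topc.png",cv2.resize(im[150:260,140:400],None,fx=3,fy=3,interpolation=cv2.INTER_CUBIC))
E
```

```text
scene blue [242.9, 124.6] [238, 120, 11, 11, 104] [0.887 0.256 0.1  ]
scene blue [256.6, 172.9] [238, 163, 38, 18, 292] [0.651 0.073 0.1  ]
scene blue [216.0, 198.4] [211, 194, 11, 10, 88] [0.482 0.13  0.1  ]
scene blue [349.1, 217.1] [341, 210, 17, 16, 219] [ 0.59  -0.274  0.1  ]
scene blue [376.2, 245.3] [370, 240, 13, 12, 122] [ 0.518 -0.378  0.1  ]
scene blue [342.2, 257.1] [334, 249, 18, 18, 264] [ 0.434 -0.307  0.1  ]
scene red [278.0, 121.8] [274, 114, 9, 13, 61] [0.964 0.143 0.1  ]
scene red [188.2, 180.0] [181, 173, 15, 15, 179] [0.517 0.26  0.1  ]
scene amber [243.2, 137.7] [238, 133, 11, 12, 105] [0.811 0.213 0.1  ]
scene amber [190.9, 194.8] [183, 186, 16, 18, 224] [0.46  0.211 0.1  ]
scene amber [218.7, 208.8] [212, 204, 11, 11, 51] [0.445 0.097 0.1  ]
scene amber [373.6, 257.3] [369, 251, 11, 12, 93] [ 0.472 -0.384  0.1  ]
scene amber [336.6, 272.4] [330, 264, 20, 19, 173] [ 0.378 -0.311  0.1  ]
top blue [181.1, 91.8] [174, 85, 15, 15, 170] [0.893 0.265 0.1  ]
top blue [229.0, 145.5] [221, 145, 17, 2, 26] [0.706 0.098 0.1  ]
top blue [211.0, 146.5] [204, 146, 15, 2, 24]
[... 390 characters left out ...]
 88, 16, 17, 186] [0.878 0.026 0.1  ]
top red [179.5, 198.3] [172, 192, 15, 14, 167] [0.523 0.267 0.1  ]
top amber [187.5, 200.0] [183, 193, 8, 13, 45] [0.517 0.24  0.1  ]
top amber [335.7, 222.3] [333, 216, 8, 14, 37] [ 0.44 -0.27  0.1 ]
0.06 (232, 178) [0.597 0.089 0.06 ]
0.06 (291, 165) [ 0.643 -0.12   0.06 ]
0.06 (302, 219) [ 0.452 -0.158  0.06 ]
0.06 (242, 231) [0.409 0.053 0.06 ]
0.06 (277, 247) [ 0.353 -0.07   0.06 ]
0.06 (265, 171) [ 0.622 -0.028  0.06 ]
0.106 (232, 178) [0.592 0.086 0.106]
0.106 (291, 165) [ 0.637 -0.116  0.106]
0.106 (302, 219) [ 0.452 -0.153  0.106]
0.106 (242, 231) [0.411 0.052 0.106]
0.106 (277, 247) [ 0.356 -0.068  0.106]
0.106 (265, 171) [ 0.617 -0.027  0.106]
```

View pics/topc.png

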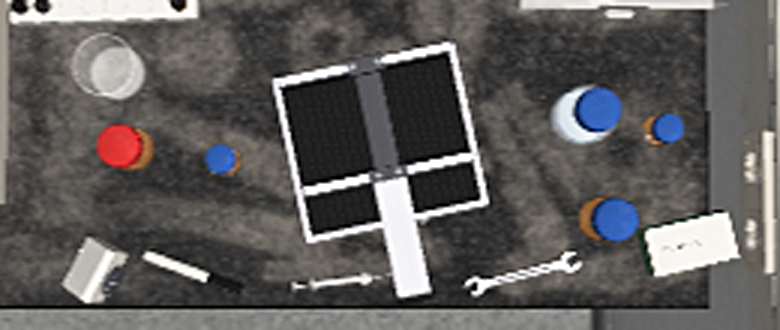

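The crop shows the bar at the front hole, with its face across the deck's front third, and the tube at about 10–12° of yaw. The wanted bottles are the red cap (crop 120,147) and the largest amber bottle (615,220). Next I'll move the wrist camera in for closer views.

```bash
cat >> h.py <<'E'
from scipy.spatial.transform import Rotation as Ro
def go(pos,rpy):
    s=observe();R=Ro.from_euler("xyz",s["tool_rot"]);T=Ro.from_euler("xyz",rpy)
    print("shift mm",(R.inv().apply(np.array(pos)-s["position"])*1000).round(1),"rot deg",np.degrees((R.inv()*T).as_rotvec()).round(2),"now",s["position"].round(4),s["tool_rot"].round(3),"t",round(s["clock"],2))
E
python3 - <<'E'
from h import *
p=camera_params("wrist");E=p["extrinsics"];s=observe();c=-E[:3,:3].T@E[:3,3]
print("cam in tool",Ro.from_euler("xyz",s["tool_rot"]).inv().apply(c-s["position"]))
go([.36,.10,.33],[np.pi,0,-2.94])
E
```

```text
cam in tool [ 0.07582056 -0.00070946 -0.1428807 ]
shift mm [-308.6 -414.2  -98.8] rot deg [-6.000e-02 -1.000e-02 -3.033e+01] now [0.2011 0.5914 0.2308] [-3.141  0.     2.814] t 0.1
```

Call:
{"method": "send_rows", "body": {"increments": [[[-309,-414,-99],[0,0,-30.3],1],[[-309,-414,-99],[0,0,-30.3],1],[[-309,-414,-99],[0,0,-30.3],1],[[-309,-414,-99],[0,0,-30.3],1],[[-309,-414,-99],[0,0,-30.3],1],[[-309,-414,-99],[0,0,-30.3],1],[[-309,-414,-99],[0,0,-30.3],1],[[-309,-414,-99],[0,0,-30.3],1],[[-309,-414,-99],[0,0,-30.3],1],[[-309,-414,-99],[0,0,-30.3],1]]}}

```text
clock: 1.1
position: [0.3526, 0.1225, 0.3259]
tool_rot: [3.141, 0.0, -2.941]
force: [0.7, 0.4, 0.0]
grip_width: 0.0857
finger_force: 0.0
```

Call:
{"method": "send_rows", "body": {"increments": [[[0,0,0],[0,0,0],1],[[0,0,0],[0,0,0],1]]}}

```text
clock: 1.3
position: [0.3527, 0.124, 0.3255]
tool_rot: [3.141, 0.0, -2.943]
force: [-0.1, 0.7, -0.6]
grip_width: 0.0856
finger_force: 0.0
```

```bash
python3 - <<'E'
from h import *
import pickle
p=camera_params("wrist");im=grab_frame("wrist");pickle.dump((p,im),open("v1.pkl","wb"))
cv2.imwrite("pics/w1.png",im)
s=observe();print(s["position"],s["qpos"].round(2),s["qd"].round(3),s["clock"])
for k in("blue","red","amber"):
    for c,st in blobs(im,k,150): print(k,c,st,onz(p,c,.106).round(4))
go([.36,-.16,.33],[np.pi,0,-2.94])
E
```

```text
[0.35244073 0.12486583 0.32532153] [-0.61 -0.01  0.11  2.07  0.    1.08  1.27] [-0.018  0.012 -0.013  0.001  0.     0.001 -0.003] 1.35
blue [251.5, 263.0] [239, 250, 26, 27, 555] [0.4861 0.1476 0.106 ]
blue [197.0, 352.7] [176, 345, 72, 21, 398] [0.6324 0.1028 0.106 ]
red [334.9, 297.5] [315, 276, 42, 43, 1396] [0.5134 0.2597 0.106 ]
amber [249.7, 244.2] [241, 235, 23, 16, 154] [0.4618 0.1406 0.106 ]
amber [323.2, 266.5] [307, 251, 40, 40, 869] [0.4736 0.2339 0.106 ]
shift mm [  49.4 -280.6   -4.7] rot deg [ 0.01 -0.   -0.04] now [0.3524 0.1249 0.3253] [ 3.141 -0.    -2.941] t 1.35
```

View pics/w1.png

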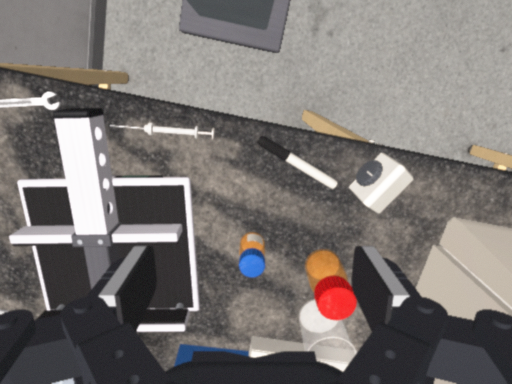

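The wrist view shows the shaker at the left: bar at rows 230–240, tube front end at (80,112), deck front-left corner at about (190,180). The red bottle is at (335,297), with the empty beaker behind it. Now a second view, from the right.

Call:
{"method": "send_rows", "body": {"increments": [[[40,-280,-5],[0,0,0],1],[[40,-280,-5],[0,0,0],1],[[40,-280,-5],[0,0,0],1],[[40,-280,-5],[0,0,0],1],[[40,-280,-5],[0,0,0],1],[[40,-280,-5],[0,0,0],1],[[40,-280,-5],[0,0,0],1],[[40,-280,-5],[0,0,0],1],[[40,-280,-5],[0,0,0],1],[[40,-280,-5],[0,0,0],1]]}}

```text
clock: 2.35
position: [0.3696, -0.1566, 0.3303]
tool_rot: [3.141, -0.0, -2.938]
force: [0.1, 0.5, -0.3]
grip_width: 0.0858
finger_force: 0.0
```

```bash
python3 - <<'E'
from h import *
import pickle
p=camera_params("wrist");im=grab_frame("wrist");pickle.dump((p,im),open("v2.pkl","wb"))
cv2.imwrite("pics/w2.png",im)
s=observe();print(s["position"],s["qpos"].round(2),s["qd"].round(3),s["clock"])
for k in("blue","red","amber"):
    for c,st in blobs(im,k,150): print(k,c,st,onz(p,c,.106).round(4))
E
```

```text
[ 0.36950623 -0.15678746  0.33035325] [-0.25  0.03  0.52  2.02 -0.02  1.1   2.05] [ 0.005 -0.002  0.007  0.     0.002 -0.003  0.004] 2.4
blue [119.1, 182.3] [95, 161, 49, 45, 1666] [ 0.4343 -0.2998  0.106 ]
blue [68.7, 241.2] [53, 228, 32, 28, 654] [ 0.5206 -0.3528  0.106 ]
blue [449.7, 286.1] [435, 273, 31, 27, 615] [0.4873 0.1183 0.106 ]
amber [145.4, 162.7] [122, 148, 38, 39, 665] [ 0.4055 -0.273   0.106 ]
amber [84.0, 224.0] [71, 214, 23, 27, 244] [ 0.4943 -0.336   0.106 ]
amber [430.5, 268.5] [419, 256, 32, 28, 379] [0.4684 0.0858 0.106 ]
amber [496.6, 288.4] [479, 273, 33, 34, 870] [0.4786 0.1774 0.106 ]
```

View pics/w2.png

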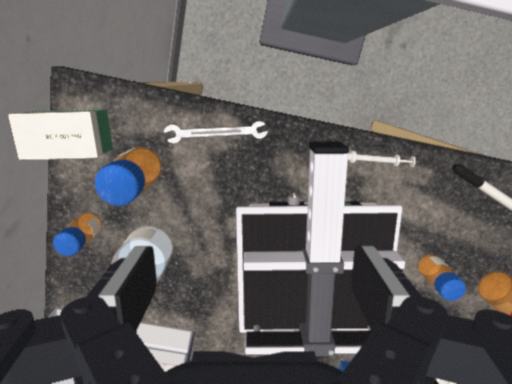

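View 2 shows bottle b's cap at (119,182). The deck's outer corners are at about (237,208), (400,206) and (240,332). The tube top runs from rows 146 to 250, columns 308–346, and the rail is at row 348. I'll fit these edges now.

```bash
cat > fit.py <<'E'
from h import *
import pickle
p1,a1=pickle.load(open("v1.pkl","rb"));p2,a2=pickle.load(open("v2.pkl","rb"))
g1=cv2.cvtColor(a1,cv2.COLOR_BGR2GRAY).astype(float);g2=cv2.cvtColor(a2,cv2.COLOR_BGR2GRAY).astype(float)
def edges(g,rng,lo,hi,sign,axis):
    # strongest gradient of given sign within [lo,hi] along axis per row (axis=1) / column (axis=0)
    out=[]
    for r in rng:
        l=(g[r,lo:hi] if axis else g[lo:hi,r]);d=np.diff(cv2.GaussianBlur(l[None],(5,1),0)[0])*sign
        i=int(d.argmax())
        if d[i]<8 or i in(0,len(d)-1):continue
        a,b,c=d[i-1:i+2];o=.5*(a-c)/(a-2*b+c) if a-2*b+c else 0
        q=lo+i+.5+o;out.append((q,r) if axis else (r,q))
    pts=np.array(out,np.float32)
    for _ in range(2):
        vx,vy,x,y=cv2.fitLine(pts,cv2.DIST_HUBER,0,.01,.01).ravel()
        e=abs((pts[:,0]-x)*vy-(pts[:,1]-y)*vx);pts=pts[e<1]
    return np.array([[x-20*vx,y-20*vy],[x+20*vx,y+20*vy]]),len(pts),float(e[e<1].mean())
def wl(p,L,z):
    P=[onz(p,q,z)[:2] for q in L];d=P[1]-P[0];d/=np.linalg.norm(d);return P[0],d
def rep(n,p,r,z):
    P,d=wl(p,r[0],z);a=np.degrees(np.arctan2(d[1],d[0]));print(n,r[0].round(1).tolist(),r[1],"pt",P.round(4),"ang",a.round(2));return P,d
if __name__=="__main__":
    L=rep("tubeL",p2,edges(g2,range(158,198),295,322,1,1),.106)
    R=rep("tubeR",p2,edges(g2,range(168,198),332,360,-1,1),.106)
    n=np.array([-L[1][1],L[1][0]]);print("tube width",(R[0]-L[0])@n)
    dl=rep("deckR side",p2,edges(g2,list(range(215,245))+list(range(275,325)),228,246,1,1),.06)
    dr=rep("deckL side",p2,edges(g2,range(214,245),390,412,-1,1),.06)
    print("deck width",(dr[0]-dl[0])@n)
    df=rep("deck front",p2,edges(g2,range(246,284),198,216,1,0),.06)
    df2=rep("deck front b",p2,edges(g2,range(352,396),198,214,1,0),.06)
    d1=rep("v1 deck front",p1,edges(g1,range(130,186),168,186,1,0),.06)
    d1l=rep("v1 deckL",p1,edges(g1,range(185,222),180,205,-1,1),.06)
    t1=rep("v1 tubeRight edge",p1,edges(g1,range(122,172),45,75,1,1),.106)
    bf=rep("v2 bar rear-top edge",p2,edges(g2,range(250,300),262,276,-1,0),.104)
    bb=rep("v2 bar front-top edge",p2,edges(g2,range(250,300),244,258,1,0),.104)
    rl=rep("v2 rail front",p2,edges(g2,range(252,296),338,352,1,0),.106)
E
python3 fit.py; python3 - <<'E'
from h import *
for n,s,t in(("b",(342.2,257.1),(344.7,222.7)),("a",(188.2,180),(179.5,198.3))):
    ps,pt=camera_params("scene"),camera_params("top")
    print(n,tri([ray(ps,s),ray(pt,t)]).round(4))
import pickle
p1,_=pickle.load(open("v1.pkl","rb"));p2,_=pickle.load(open("v2.pkl","rb"))
ps,pt=camera_params("scene"),camera_params("top")
print("a",tri([ray(p1,(334.9,297.5)),ray(ps,(188.2,180)),ray(pt,(179.5,198.3))]).round(4), "b",tri([ray(p2,(119.1,182.3)),ray(ps,(342.2,257.1)),ray(pt,(344.7,222.7))]).round(4))
E
```

```text
tubeL [[308.5, 191.8000030517578], [309.70001220703125, 151.8000030517578]] 19 pt [ 0.402  -0.0864] ang -167.15
tubeR [[344.29998779296875, 198.39999389648438], [347.29998779296875, 158.60000610351562]] 30 pt [ 0.4016 -0.0439] ang -167.81
tube width -0.041482398000300125
deckR side [[236.89999389648438, 259.70001220703125], [238.0, 299.70001220703125]] 80 pt [ 0.5307 -0.1475] ang 12.12
deckL side [[396.5, 250.39999389648438], [401.6000061035156, 210.8000030517578]] 31 pt [0.473  0.0629] ang -167.82
deck width -0.21794494223502675
deck front [[244.0, 206.89999389648438], [284.0, 205.8000030517578]] 38 pt [ 0.4526 -0.153 ] ang 103.21
deck front b [[360.3999938964844, 205.60000610351562], [400.3999938964844, 205.1999969482422]] 44 pt [ 0.4202 -0.0045] ang 102.25
v1 deck front [[131.10000610351562, 177.60000610351562], [171.10000610351562, 177.0]] 56 pt [ 0.4234 -0.0195] ang 102.14
v1 deckL [[189.5, 181.60000610351562], [191.8000030517578, 221.60000610351562]] 37 pt [0.4142 0.0532] ang 11.38
v1 tubeRight edge [[56.0, 130.8000030517578], [63.29999923706055, 170.1999969482422]] 50 pt [ 0.3708 -0.0886] ang 12.05
v2 bar rear-top edge [[254.5, 270.1000061035156], [294.5, 269.6000061035156]] 50 pt [ 0.5155 -0.1261] ang 102.43
v2 bar front-top edge [[247.8000030517578, 251.3000030517578], [287.79998779296875, 251.0]] 50 pt [ 0.4917 -0.1394] ang 102.18
v2 rail front [[254.1999969482422, 346.79998779296875], [294.20001220703125, 346.5]] 44 pt [ 0.6286 -0.1032] ang 102.02
b [ 0.4397 -0.3041  0.0924]
a [0.5239 0.2673 0.0922]
a [0.5238 0.2669 0.0915] b [ 0.4396 -0.3042  0.0926]
```

```bash
python3 - <<'E'
from h import *
import pickle
p1,a1=pickle.load(open("v1.pkl","rb"))
cv2.imwrite("pics/btn.png",cv2.resize(a1[100:260,40:200],None,fx=3.5,fy=3.5,interpolation=cv2.INTER_CUBIC))
go([.4396,-.3042,.20],[np.pi,0,-2.9304])
E
```

```text
shift mm [ -38.9 -158.5  130.3] rot deg [ 0.01 -0.01 -0.47] now [ 0.3695 -0.1568  0.3304] [ 3.141 -0.    -2.939] t 2.4
```

View pics/btn.png

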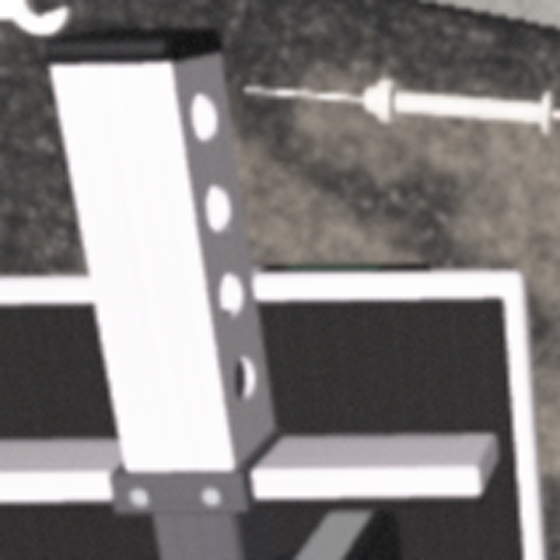

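The crop shows four holes in the tube's left wall, at crop (204,117), (218,208), (231,294) and (246,378). The button sits in the last one, so the clamp is at 0.

```bash
python3 - <<'E'
from h import *
import pickle
p1,a1=pickle.load(open("v1.pkl","rb"))
u=np.array([.9778,.2096,0]);v=np.array([-.2096,.9778,0])
for x,y in[(204,117),(218,208),(231,294),(246,378)]:
    c,d=ray(p1,(40+(x+.5)/3.5-.5,100+(y+.5)/3.5-.5));P=c+d*((-.1457+.018-c@v)/(d@v));print(round(P@u,4),P[2].round(4))
for x,y in((49,-58),(49,58),(-80,0),(-50,0)):print(x,y,((.512+x/1000)*u+(-.1457+y/1000)*v).round(4))
E
```

```text
0.3494 0.089
0.3793 0.0888
0.4088 0.0887
0.4397 0.087
49 -58 [ 0.5912 -0.0816  0.    ]
49 58 [0.5669 0.0318 0.    ]
-80 0 [ 0.4529 -0.0519  0.    ]
-50 0 [ 0.4823 -0.0456  0.    ]
```

Call:
{"method": "send_rows", "body": {"increments": [[[-39,-158,130],[0,0,-0.5],1],[[-39,-158,130],[0,0,-0.5],1],[[-39,-158,130],[0,0,-0.5],1],[[-39,-158,130],[0,0,-0.5],1],[[-39,-158,130],[0,0,-0.5],1],[[-39,-158,130],[0,0,-0.5],1],[[-39,-158,130],[0,0,-0.5],1],[[-39,-158,130],[0,0,-0.5],1]]}}

```text
clock: 3.2
position: [0.4394, -0.3039, 0.2013]
tool_rot: [-3.141, 0.001, -2.931]
force: [0.1, -0.1, -0.2]
grip_width: 0.0856
finger_force: 0.0
```

Call:
{"method": "send_rows", "body": {"increments": [[[0,0,45],[0,0,0],1],[[0,0,90],[0,0,0],1],[[0,0,120],[0,0,0],1],[[0,0,131],[0,0,0],1],[[0,0,131],[0,0,0],1],[[0,0,131],[0,0,0],0],[[0,0,131],[0,0,0],-0.6],[[0,0,131],[0,0,0],-0.6],[[0,0,131],[0,0,0],-0.6],[[0,0,131],[0,0,0],-0.6]], "newtons": 40}}

```text
clock: 4.2
position: [0.44, -0.305, 0.071]
tool_rot: [-3.14, 0.002, -2.932]
force: [-0.3, 4.0, 14.3]
grip_width: 0.0484
finger_force: 38.9
```

Call:
{"method": "send_rows", "body": {"increments": [[[0,0,-40],[0,0,0],-0.6],[[0,0,-80],[0,0,0],-0.6],[[0,0,-120],[0,0,0],-0.6],[[0,0,-160],[0,0,0],-0.6],[[0,0,-160],[0,0,0],-0.6]]}}

```text
clock: 4.7
position: [0.4408, -0.3061, 0.2348]
tool_rot: [-3.137, 0.007, -2.932]
force: [-1.1, -0.2, -2.7]
grip_width: 0.0485
finger_force: 42.9
```

```bash
python3 - <<'E'
from h import *
s=observe();print(s["grip_width"],s["finger_force"],s["force"])
go([.5913,-.0816,.23],[np.pi,0,-2.9304])
E
```

```text
0.048467014586529446 42.88673354014463 [-1.13337116 -0.18154895 -2.72739096]
shift mm [-193.9  188.3    5.2] rot deg [-0.28  0.38 -0.1 ] now [ 0.4408 -0.3061  0.2348] [-3.137  0.007 -2.932] t 4.7
```

Call:
{"method": "send_rows", "body": {"increments": [[[-35,34,0],[0,0,0],-0.6],[[-70,68,0],[0,0,0],-0.6],[[-105,102,0],[-0.3,0.4,0],-0.6],[[-140,136,0],[-0.3,0.4,0],-0.6],[[-175,170,0],[-0.3,0.4,0],-0.6],[[-194,188,2],[-0.3,0.4,0],-0.6],[[-194,188,5],[-0.3,0.4,0],-0.6],[[-194,188,5],[-0.3,0.4,0],-0.6]]}}

```text
clock: 5.5
position: [0.5893, -0.0804, 0.2239]
tool_rot: [3.136, -0.008, -2.931]
force: [-0.1, -0.9, -1.3]
grip_width: 0.0481
finger_force: 42.9
```

```bash
python3 - <<'E'
from h import *
import pickle
p=camera_params("wrist");im=grab_frame("wrist");pickle.dump((p,im),open("v3.pkl","wb"));cv2.imwrite("pics/w3.png",im)
go([.5913,-.0816,.135],[np.pi,0,-2.9304])
E
```

```text
shift mm [-2.8 -1.1 89.2] rot deg [ 0.28 -0.44 -0.12] now [ 0.5891 -0.0814  0.2243] [ 3.137 -0.008 -2.932] t 5.55
```

View pics/w3.png

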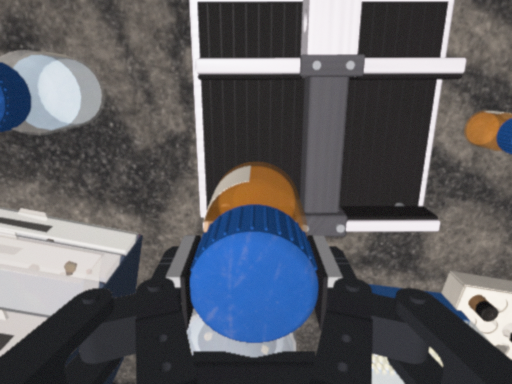

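Bottle b is held by the cap, with the cap top centred near (255,280). The bar is at rows 60–73, and the rail's white top starts at about row 219, columns 345–438. I'll re-measure the rail, bar and cap from this view.

```bash
python3 - <<'E'
from fit import *
p,a=pickle.load(open("v3.pkl","rb"));g=cv2.cvtColor(a,cv2.COLOR_BGR2GRAY).astype(float)
print("profile col 390", g[200:236,390].astype(int).tolist()); print("bar col 400",g[52:82,400].astype(int).tolist())
u=np.array([.9778,.2096]);v=np.array([-.2096,.9778])
def r(n,e,z):
    P,d=wl(p,e[0],z);print(n,e[1],"u",(P@u).round(4),"v",(P@v).round(4),"ang",np.degrees(np.arctan2(d[1],d[0])).round(2))
r("rail",edges(g,range(350,425),210,226,1,0),.106)
r("bar rear",edges(g,range(375,425),66,80,-1,0),.104)
r("bar front",edges(g,range(375,425),52,64,1,0),.104)
r("deckL",edges(g,range(90,200),418,448,-1,1),.06)
r("tube in L",edges(g,range(90,200),335,352,-1,1),.103)
r("tube in R",edges(g,range(90,160),295,310,1,1),.103)
# cap side boundaries
H=cv2.cvtColor(a,cv2.COLOR_BGR2HSV);m=((H[...,0]>100)&(H[...,0]<125)&(H[...,1]>150)&(H[...,2]>60)).astype(np.uint8);m[:200]=0;m[345:]=0;m[:,:185]=0;m[:,325:]=0
print(cv2.boundingRect(m));R=cv2.boundingRect(m)
top=(H[...,2]>150)&(m>0);b=cv2.boundingRect(top.astype(np.uint8));print("top",b)
z=observe()["position"][2]+.035
c=onz(p,(b[0]+b[2]/2,b[1]+b[3]/2),z);print("cap top",c.round(4),"u,v",(c[:2]@u).round(4),(c[:2]@v).round(4),"tcp",[(observe()["position"][:2]@w).round(4) for w in(u,v)])
E
```

```text
profile col 390 [41, 43, 39, 41, 43, 38, 30, 23, 25, 28, 26, 23, 25, 25, 28, 26, 35, 40, 43, 80, 147, 210, 232, 239, 240, 240, 239, 239, 239, 236, 224, 162, 100, 75, 79, 78]
bar col 400 [40, 40, 41, 40, 46, 111, 198, 230, 237, 239, 240, 239, 239, 240, 238, 238, 239, 239, 238, 228, 195, 126, 65, 44, 39, 40, 35, 33, 41, 40]
rail 75 u 0.5938 v -0.1107 ang 102.11
bar rear 50 u 0.4772 v -0.1089 ang 102.27
bar front 50 u 0.4664 v -0.11 ang 102.18
deckL 110 u 0.5572 v -0.038 ang -167.71
tube in L 110 u 0.5518 v -0.1316 ang -167.88
tube in R 40 u 0.5391 v -0.1601 ang -166.74
(189, 206, 130, 136)
top (190, 227, 127, 115)
cap top [ 0.5852 -0.0823  0.2593] u,v 0.555 -0.2031 tcp [np.float64(0.5589), np.float64(-0.203)]
```

Call:
{"method": "send_rows", "body": {"increments": [[[-3,-1,30],[0.3,-0.4,0],-0.6],[[-3,-1,60],[0.3,-0.4,0],-0.6],[[-3,-1,80],[0.3,-0.4,0],-0.6],[[-3,-1,86],[0.3,-0.4,0],-0.6],[[-3,-1,86],[0.3,-0.4,0],-0.6]]}}

```text
clock: 6.05
position: [0.5916, -0.0816, 0.1384]
tool_rot: [-3.141, -0.001, -2.933]
force: [0.4, 0.1, -1.8]
grip_width: 0.0486
finger_force: 42.9
```

```bash
python3 - <<'E'
from h import *
print(observe()["force"]);go([.5917,-.0815,.131],[np.pi,0,-2.9304])
E
```

```text
[ 0.42947651  0.05084852 -1.8229862 ]
shift mm [-0.1  0.1  7.4] rot deg [-0.01 -0.05 -0.16] now [ 0.5916 -0.0816  0.1384] [-3.141e+00 -1.000e-03 -2.933e+00] t 6.05
```

Call:
{"method": "send_rows", "body": {"increments": [[[0,0,3],[0,0,0],-0.6],[[0,0,6],[0,0,0],-0.6],[[0,0,8],[0,0,0],-0.6],[[0,0,8],[0,0,0],-0.6]]}}

```text
clock: 6.45
position: [0.5927, -0.0806, 0.1311]
tool_rot: [-3.141, 0.001, -2.932]
force: [-2.0, -0.1, 4.1]
grip_width: 0.0485
finger_force: 43.4
```

Call:
{"method": "send_rows", "body": {"increments": [[[0,0,0],[0,0,0],-0.2],[[0,0,0],[0,0,0],0.3],[[0,0,0],[0,0,0],0.8],[[0,0,0],[0,0,0],0.8],[[0,0,-40],[0,0,0],0.9],[[0,0,-85],[0,0,0],1],[[0,0,-130],[0,0,0],1],[[0,0,-150],[0,0,0],1],[[0,0,-150],[0,0,0],1]]}}

```text
clock: 7.35
position: [0.5933, -0.0808, 0.2835]
tool_rot: [-3.141, 0.005, -2.932]
force: [0.4, -0.7, -0.1]
grip_width: 0.0854
finger_force: 0.0
```

```bash
python3 - <<'E'
from h import *
import pickle
p=camera_params("wrist");im=grab_frame("wrist");pickle.dump((p,im),open("v4.pkl","wb"));cv2.imwrite("pics/w4.png",im)
t=grab_frame("top");cv2.imwrite("pics/top1.png",t);pt=camera_params("top")
u=np.array([.9778,.2096]);v=np.array([-.2096,.9778])
for c,st in blobs(t,"blue",100):
    P=onz(pt,c,.163);print(c,st,P[:2].round(4),"shaker",((P[:2]@u-.5105)*1e3).round(1),((P[:2]@v+.1457)*1e3).round(1))
go([.5238,.2669,.22],[np.pi,0,-2.9304])
E
```

```text
[181.2, 91.8] [174, 85, 15, 15, 168] [0.8742 0.2528] shaker 397.3 209.6
[339.2, 186.0] [332, 179, 15, 15, 167] [ 0.5606 -0.2702] shaker -19.0 -236.0
shift mm [ -5.7 354.   60.2] rot deg [ 0.   -0.   -0.07] now [ 0.592  -0.0805  0.2801] [ 3.142 -0.    -2.932] t 7.45
```

Call:
{"method": "send_rows", "body": {"increments": [[[0,45,0],[0,0,0],1],[[-6,95,0],[0,0,0],1],[[-6,145,20],[0,0,0],1],[[-6,195,40],[0,0,0],1],[[-6,245,60],[0,0,0],1],[[-6,295,60],[0,0,0],1],[[-6,340,60],[0,0,0],1],[[-6,354,60],[0,0,0],1],[[-6,354,60],[0,0,0],1],[[-6,354,60],[0,0,0],1]]}}

```text
clock: 8.45
position: [0.5238, 0.2664, 0.2191]
tool_rot: [-3.14, -0.002, -2.931]
force: [0.3, -0.2, 0.1]
grip_width: 0.0855
finger_force: 0.0
```

```bash
python3 - <<'E'
from h import *
import pickle
p=camera_params("wrist");im=grab_frame("wrist");pickle.dump((p,im),open("v5.pkl","wb"))
for c,st in blobs(im,"red",150): print(c,st,onz(p,c,.106).round(4))
t=grab_frame("top");pt=camera_params("top")
u=np.array([.9778,.2096]);v=np.array([-.2096,.9778])
for c,st in blobs(t,"blue",100):
    P=onz(pt,c,.163);print(c,st,P[:2].round(4),"shaker",((P[:2]@u-.5105)*1e3).round(1),((P[:2]@v+.1457)*1e3).round(1))
go([.5238,.2669,.071],[np.pi,0,-2.9304])
cv2.imwrite("pics/mix5.png",np.hstack([cv2.resize(im,(400,300)),cv2.resize(t[100:260,140:340],(400,300))]))
E
```

```text
[253.9, 176.3] [223, 144, 63, 64, 3100] [0.52  0.265 0.106]
[181.1, 91.8] [174, 85, 15, 15, 170] [0.8742 0.2531] shaker 397.4 210.0
[280.7, 176.6] [273, 170, 16, 15, 177] [ 0.5916 -0.0774] shaker 51.7 -54.0
[339.2, 186.0] [332, 179, 15, 15, 168] [ 0.5606 -0.2702] shaker -19.0 -236.0
shift mm [  0.2   1.6 148.8] rot deg [-0.05 -0.05 -0.17] now [0.5245 0.2655 0.2198] [-3.141e+00 -1.000e-03 -2.933e+00] t 8.55
```

View pics/mix5.png

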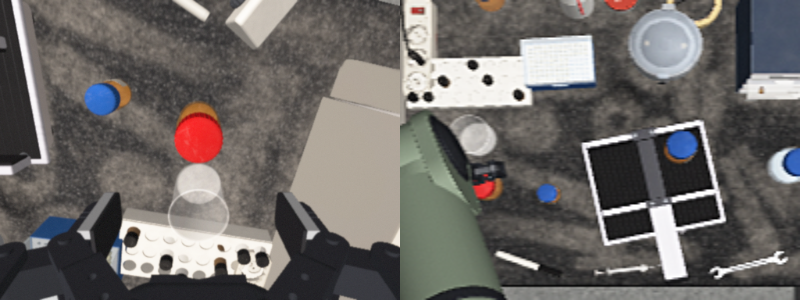

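Bottle b stands upright right of the tube, near the rail (right half, 682,145). The red cap is at (198,138) in the left half, centred between the fingers. Going down on it.

Call:
{"method": "send_rows", "body": {"increments": [[[1,1,45],[0,0,0],1],[[1,1,90],[0,0,0],1],[[1,1,130],[0,0,0],1],[[1,1,149],[0,0,0],1],[[1,1,149],[0,0,0],1],[[1,1,149],[0,0,0],0],[[1,1,149],[0,0,0],-0.6],[[1,1,149],[0,0,0],-0.6],[[1,1,149],[0,0,0],-0.6],[[1,1,149],[0,0,0],-0.6]], "newtons": 40}}

```text
clock: 9.55
position: [0.5241, 0.2678, 0.0731]
tool_rot: [3.141, 0.002, -2.932]
force: [-0.0, -2.0, 7.4]
grip_width: 0.0482
finger_force: 40.1
```

Call:
{"method": "send_rows", "body": {"increments": [[[0,0,-40],[0,0,0],-0.6],[[0,0,-80],[0,0,0],-0.6],[[0,0,-120],[0,0,0],-0.6],[[0,0,-160],[0,0,0],-0.6],[[0,0,-160],[0,0,0],-0.6]]}}

```text
clock: 10.05
position: [0.5252, 0.2685, 0.2375]
tool_rot: [3.138, 0.008, -2.932]
force: [0.8, 0.8, -2.3]
grip_width: 0.049
finger_force: 42.7
```

```bash
python3 - <<'E'
from h import *
u=np.array([.9778,.2096]);v=np.array([-.2096,.9778])
P=.5610*u+(-.1457+.058)*v;print(P)
go([*P,.23],[np.pi,0,-2.9304])
E
```

```text
[0.56692772 0.03183254]
shift mm [   8.4 -240.2    6.6] rot deg [ 0.19  0.47 -0.11] now [0.5252 0.2685 0.2375] [ 3.138  0.008 -2.932] t 10.05
```

Call:
{"method": "send_rows", "body": {"increments": [[[2,-45,0],[0,0.4,0],-0.6],[[4,-90,0],[0.2,0.4,0],-0.6],[[6,-135,0],[0.2,0.4,0],-0.6],[[8,-180,2],[0.2,0.4,0],-0.6],[[8,-220,4],[0.2,0.4,0],-0.6],[[8,-240,6],[0.2,0.4,0],-0.6],[[8,-240,30],[0.2,0.4,0],-0.6],[[8,-240,60],[0.2,0.4,0],-0.6],[[8,-240,80],[0.2,0.4,0],-0.6],[[8,-240,80],[0.2,0.4,0],-0.6]]}}

```text
clock: 11.05
position: [0.5638, 0.0311, 0.1494]
tool_rot: [-3.138, -0.011, -2.932]
force: [0.2, 0.2, 0.1]
grip_width: 0.0486
finger_force: 42.7
```

```bash
python3 - <<'E'
from h import *
print(observe()["force"]);go([.5669,.0318,.133],[np.pi,0,-2.9304])
E
```

```text
[0.19592086 0.2031568  0.13186918]
shift mm [-3.3  0.1 16.4] rot deg [-0.19 -0.6  -0.08] now [0.5638 0.0311 0.1494] [-3.138 -0.011 -2.932] t 11.05
```

Call:
{"method": "send_rows", "body": {"increments": [[[-3,0,5],[-0.2,-0.6,0],-0.6],[[-3,0,10],[-0.2,-0.6,0],-0.6],[[-3,0,10],[-0.2,-0.6,0],-0.6]]}}

```text
clock: 11.35
position: [0.5683, 0.0319, 0.1417]
tool_rot: [3.142, 0.004, -2.932]
force: [0.1, -0.9, -1.0]
grip_width: 0.0487
finger_force: 42.7
```

```bash
python3 - <<'E'
from h import *
print(observe()["force"]);go([.5669,.0318,.133],[np.pi,0,-2.9304])
E
```

```text
[ 0.10139228 -0.88783131 -0.96899467]
shift mm [1.4 0.2 8.7] rot deg [ 0.    0.23 -0.08] now [0.5683 0.0319 0.1417] [ 3.142  0.004 -2.932] t 11.35
```

Call:
{"method": "send_rows", "body": {"increments": [[[1,0,3],[0,0,0],-0.6],[[1,0,6],[0,0,0],-0.6],[[1,0,9],[0,0,0],-0.6],[[1,0,9],[0,0,0],-0.6],[[1,0,9],[0,0,0],-0.6]]}}

```text
clock: 11.85
position: [0.5677, 0.0313, 0.1329]
tool_rot: [-3.141, 0.005, -2.932]
force: [-1.2, -1.3, 7.1]
grip_width: 0.0488
finger_force: 42.9
```

Call:
{"method": "send_rows", "body": {"increments": [[[0,0,0],[0,0,0],-0.2],[[0,0,0],[0,0,0],0.3],[[0,0,0],[0,0,0],0.8],[[0,0,0],[0,0,0],0.8],[[0,0,-40],[0,0,0],0.9],[[0,0,-85],[0,0,0],1],[[40,0,-120],[0,0,0],1],[[80,20,-120],[0,0,0],1],[[110,40,-120],[0,0,0],1],[[110,40,-120],[0,0,0],1]]}}

```text
clock: 12.85
position: [0.4476, 0.049, 0.2524]
tool_rot: [3.14, 0.003, -2.93]
force: [0.3, -0.8, 0.1]
grip_width: 0.0853
finger_force: 0.0
```

Call:
{"method": "send_rows", "body": {"increments": [[[0,0,0],[0,0,0],1]]}}

```text
clock: 12.95
position: [0.4509, 0.0482, 0.2524]
tool_rot: [3.141, 0.005, -2.931]
force: [0.2, 0.9, 0.2]
grip_width: 0.0852
finger_force: 0.0
```

```bash
python3 - <<'E'
from h import *
import pickle
p=camera_params("wrist");im=grab_frame("wrist");pickle.dump((p,im),open("v6.pkl","wb"));cv2.imwrite("pics/w6.png",im)
t=grab_frame("top");pt=camera_params("top")
u=np.array([.9778,.2096]);v=np.array([-.2096,.9778])
for k in("blue","red"):
  for c,st in blobs(t,k,100):
    P=onz(pt,c,.163);print(k,c,st,"shaker",((P[:2]@u-.5105)*1e3).round(1),((P[:2]@v+.1457)*1e3).round(1))
s=observe();print(s["position"],s["qpos"].round(2),s["clock"],s["qd"].round(3))
go([*(.4305*u-.1457*v),.20],[np.pi,0,-2.9304])
E
```

```text
blue [181.1, 91.8] [174, 85, 15, 15, 169] shaker 397.4 210.0
blue [280.6, 176.6] [274, 170, 15, 15, 176] shaker 51.8 -53.6
blue [339.2, 186.0] [332, 179, 15, 15, 168] shaker -19.0 -236.0
red [249.8, 96.4] [242, 88, 16, 17, 186] shaker 334.7 -10.1
red [247.4, 184.1] [240, 177, 16, 15, 187] shaker 50.5 58.6
[0.45154725 0.04765452 0.25201522] [-0.44  0.22  0.24  2.02 -0.07  0.9   1.62] 13.05 [ 0.005  0.012 -0.    -0.002  0.    -0.    -0.002]
shift mm [ 21.  -97.7  52. ] rot deg [-0.01  0.22 -0.09] now [0.4515 0.0477 0.252 ] [-3.141  0.004 -2.932] t 13.05
```

View pics/w6.png

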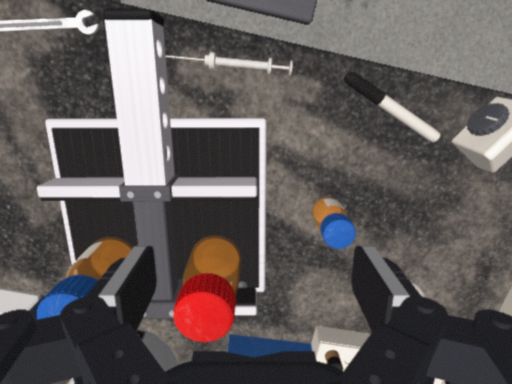

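Both bottles stand upright at the rail (blue cap (70,300), red cap (205,307)). The tube's holes are at (159,47), (164,83), (167,119) and a fainter one near (169,153). I'll locate them exactly.

```bash
python3 - <<'E'
from h import *
import pickle
p,im=pickle.load(open("v6.pkl","rb"));g=cv2.cvtColor(im,cv2.COLOR_BGR2GRAY)
u=np.array([.9778,.2096,0]);v=np.array([-.2096,.9778,0])
def hit(q,vp):
    c,d=ray(p,q);P=c+d*((vp-c@v)/(d@v));return (P@u).round(4),P[2].round(4)
sub=g[30:180,150:185]
n,l,st,c=cv2.connectedComponentsWithStats((sub>170).astype(np.uint8))
for i in range(1,n):
    if 8<st[i][4]<400:
        q=c[i]+[150,30];print(q.round(1),st[i].tolist(),hit(q,-.1277))
print(g[138:168,158:182])
E
```

```text
[158.8  48.7] [7, 11, 5, 16, 63] (np.float64(0.3503), np.float64(0.0894))
[180.5  57.2] [26, 27, 9, 2, 11] (np.float64(0.3521), np.float64(0.0017))
[161.9  85.3] [10, 49, 5, 14, 57] (np.float64(0.3798), np.float64(0.0889))
[164.7 120.2] [13, 84, 5, 14, 53] (np.float64(0.4098), np.float64(0.0889))
[177.1 122.5] [20, 89, 15, 8, 119] (np.float64(0.4178), np.float64(0.0401))
[167.9 153. ] [17, 117, 3, 13, 35] (np.float64(0.4401), np.float64(0.0868))
[[241 239 231 191 133 106 106 104 103 105 103 103  98  82  59  39  42  44
   44  46  41  45  43  45]
 [241 239 230 190 133 108 102 102 104 103 105 104 101  87  58  44  42  43
   45  45  43  41  42  43]
 [242 240 232 194 133 107 103 103 101 105 105 104 100  88  61  42  38  42
   44  47  42  40  38  43]
 [241 240 233 204 141 109 105 103 104 104 104 104 102  93  61  43  41  42
   45  47  44  44  38  42]
 [242 240 234 208 146 110 104 102 104 103 104 105 103  93  64  43  42  40
   48  48  37  39  43  41]
 [242 240 235 214 148 111 105 104 104 105 102 104 102  95  67  47  42  42
   44  47  43  41  40  40]
 [242 241 237 222 153 111 105 104 107 107 11
[... 1680 characters left out ...]
42 240 238 230 185 128 108 108 120 117 109 105 107  98  77  53  38
   39  44  44  44  42  40]
 [241 241 241 238 231 189 132 108 108 109 106 103 106 106  98  78  54  43
   38  47  47  45  41  41]
 [241 242 241 238 230 191 132 108 105 104 104 102 106 104  99  79  54  39
   40  41  43  47  43  37]
 [240 242 240 239 231 195 135 108 104 104 105 103 103 106 101  85  59  40
   40  43  44  46  40  40]
 [241 241 240 239 233 205 141 110 105 104 103 104 104 104 102  88  58  41
   39  42  44  46  43  47]
 [240 241 241 240 234 213 145 109 108 105 103 104 104 103 102  89  59  43
   41  41  42  43  41  39]
 [241 241 242 239 237 221 154 112 105 105 107 105 105 102 102  92  65  41
   41  40  46  43  39  43]]
```

Every feature agrees with the clamp sitting about 8 mm past the first hole, with the buttons inside the tube (deck front −100, rail face +80, bar thickness 15). The buttons should be at u≈0.4305. I'll grip at u≈0.435, which covers both readings.

Call:
{"method": "send_rows", "body": {"increments": [[[8,-45,0],[0,0,0],1],[[16,-80,20],[0,0.2,0],1],[[16,-98,60],[0,0.2,0],1],[[16,-98,95],[0,0.2,0],1],[[16,-98,95],[0,0.2,0],1]]}}

```text
clock: 13.55
position: [0.4543, -0.0523, 0.1536]
tool_rot: [3.141, -0.007, -2.934]
force: [-0.9, -0.1, 1.0]
grip_width: 0.0853
finger_force: 0.0
```

```bash
cat >> h.py <<'E'
U=np.array([.9778,.2096]);V=np.array([-.2096,.9778])
def goS(u,v,z):
    s=observe();print("u,v",(s["position"][:2]@U).round(4),(s["position"][:2]@V).round(4),"F_u",(s["force"][:2]@U).round(2),"Fz",s["force"][2].round(2),"Fv",(s["force"][:2]@V).round(2),"w",s["grip_width"].round(4))
    go([*(u*U+v*V),z],[np.pi,0,-2.9304])
E
python3 -c "
from h import *
goS(.435,-.1457,.067)"
```

```text
Traceback (most recent call last):
  File "h.py", line 26, in goS
    s=observe();print("u,v",(s["position"][:2]@U).round(4),(s["position"][:2]@V).round(4),"F_u",(s["force"][:2]@U).round(2),"Fz",s["force"][2].round(2),"Fv",(s["force"][:2]@V).round(2),"w",s["grip_width"].round(4))
                                                                                                                                                                                             ^^^^^^^^^^^^^^^^^^^^^
AttributeError: 'float' object has no attribute 'round'
```

```bash
sed -i 's/s\["grip_width"\].round(4)/round(s["grip_width"],4)/' h.py
python3 -c "
from h import *
goS(.435,-.1457,.067)"
```

```text
u,v 0.4333 -0.1464 F_u -0.87 Fz 0.97 Fv 0.04 w 0.0853
shift mm [-2.3  0.7 86.6] rot deg [ 0.02 -0.37 -0.18] now [ 0.4543 -0.0523  0.1536] [ 3.141 -0.007 -2.934] t 13.55
```

Call:
{"method": "send_rows", "body": {"increments": [[[-2,1,35],[0,-0.4,0],1],[[-2,1,65],[0,-0.4,0],1],[[-2,1,86],[0,-0.4,0],1],[[-2,1,86],[0,-0.4,0],1],[[-2,1,86],[0,-0.4,0],1],[[-2,1,86],[0,-0.4,0],0.2],[[-2,1,86],[0,-0.4,0],-0.6],[[-2,1,86],[0,-0.4,0],-0.8],[[-2,1,86],[0,-0.4,0],-0.8],[[-2,1,86],[0,-0.4,0],-0.8]], "newtons": 50}}

```text
clock: 14.55
position: [0.458, -0.0499, 0.0716]
tool_rot: [-3.142, 0.008, -2.932]
force: [-3.8, 0.8, 14.0]
grip_width: 0.0348
finger_force: 49.2
```

```bash
python3 -c "
from h import *
goS(.435,-.1457,.067)"
```

```text
u,v 0.4374 -0.1448 F_u -3.52 Fz 13.97 Fv 1.6 w 0.0348
shift mm [ 2.4 -0.9  4.6] rot deg [-0.    0.45 -0.07] now [ 0.458  -0.0499  0.0716] [-3.142  0.008 -2.932] t 14.55
```

Call:
{"method": "send_rows", "body": {"increments": [[[-3,0,0],[0,0,0],-0.8],[[-6,0,0],[0,0,0],-0.8],[[-9,0,0],[0,0,0],-0.8],[[-12,0,0],[0,0,0],-0.8],[[-12,0,0],[0,0,0],-0.8]]}}

```text
clock: 15.05
position: [0.4699, -0.0473, 0.0716]
tool_rot: [-3.142, 0.008, -2.932]
force: [-2.6, 0.5, 11.8]
grip_width: 0.0355
finger_force: 48.9
```

```bash
python3 -c "
from h import *
goS(.435,-.1457,.067)"
```

```text
u,v 0.4495 -0.1448 F_u -2.44 Fz 11.76 Fv 1.08 w 0.0355
shift mm [14.5 -0.9  4.5] rot deg [-0.    0.44 -0.07] now [ 0.4699 -0.0473  0.0716] [-3.142  0.008 -2.932] t 15.05
```

Call:
{"method": "send_rows", "body": {"increments": [[[-2,0,0],[0,0,0],-0.8],[[-4,0,0],[0,0,0],-0.8],[[-6,0,0],[0,0,0],-0.8],[[-8,0,0],[0,0,0],-0.8],[[-9,0,0],[0,0,0],-0.8],[[-10,0,0],[0,0,0],-0.8],[[-11,0,0],[0,0,0],-0.8]]}}

```text
clock: 15.75
position: [0.4802, -0.0451, 0.0717]
tool_rot: [3.141, 0.007, -2.932]
force: [-5.2, 0.2, 11.2]
grip_width: 0.0354
finger_force: 50.0
```

```bash
python3 -c "
from h import *
import pickle
goS(.435,-.1457,.067)
p=camera_params('wrist');im=grab_frame('wrist');pickle.dump((p,im),open('v7.pkl','wb'));cv2.imwrite('pics/w7.png',im)
g=cv2.cvtColor(im,cv2.COLOR_BGR2GRAY)
print(g.mean())
"
```

```text
u,v 0.4601 -0.1448 F_u -5.08 Fz 11.24 Fv 1.31 w 0.0354
shift mm [25.1 -1.   4.5] rot deg [ 0.01  0.41 -0.07] now [ 0.4802 -0.0451  0.0717] [ 3.141  0.007 -2.932] t 15.75
105.22449239095052
```

Call:
{"method": "send_rows", "body": {"increments": [[[-1,0,0],[0,0,0],-0.8],[[-2,0,0],[0,0,0],-0.8],[[-2,0,0],[0,0,0],-0.8]]}}

```text
clock: 16.1
position: [0.4817, -0.0448, 0.0716]
tool_rot: [3.141, 0.006, -2.932]
force: [-7.0, 0.6, 14.4]
grip_width: 0.0357
finger_force: 50.5
```

```bash
python3 -c "
from h import *
goS(.435,-.1457,.067)
t=grab_frame('top');cv2.imwrite('pics/top7.png',t)
"
```

```text
u,v 0.4617 -0.1448 F_u -6.73 Fz 14.35 Fv 2.09 w 0.0357
shift mm [26.7 -1.   4.5] rot deg [ 0.01  0.36 -0.08] now [ 0.4817 -0.0448  0.0716] [ 3.141  0.006 -2.932] t 16.1
```

```bash
cat > bar.py <<'E'
import sys
from h import *
def bar(im,p,vs=(-.09,-.075,-.06,.06,.075,.09)):
    g=cv2.cvtColor(im,cv2.COLOR_BGR2GRAY);r=[]
    us=np.arange(.45,.57,.0005)
    for y in vs:
        q=np.array([proj(p,[*(u*U+(-.1457+y)*V),.104]) for u in us],np.float32)
        l=cv2.remap(g,q[None,:,0],q[None,:,1],cv2.INTER_LINEAR)[0].astype(float)
        l[l<130]=0;r.append((y,round(float((l*us).sum()/max(l.sum(),1)),4),int((l>0).sum())))
    return r
if __name__=="__main__":
    for f in sys.argv[1:]:print(f,bar(cv2.imread(f),camera_params("top")))
E
python3 bar.py pics/top0.png pics/top7.png
```

```text
pics/top0.png [(-0.09, 0.4711, 21), (-0.075, 0.4712, 21), (-0.06, 0.4713, 22), (0.06, 0.4714, 22), (0.075, 0.4712, 22), (0.09, 0.4711, 21)]
pics/top7.png [(-0.09, 0.0, 0), (-0.075, 0.0, 0), (-0.06, 0.4782, 31), (0.06, 0.4616, 24), (0.075, 0.4956, 23), (0.09, 0.4953, 22)]
```

Call:
{"method": "send_rows", "body": {"increments": [[[-1,0,0],[0,0,0],-0.8],[[-2,0,0],[0,0,0],-0.8],[[-3,0,0],[0,0,0],-0.8],[[-3,0,0],[0,0,0],-0.8]]}}

```text
clock: 16.55
position: [0.4821, -0.0447, 0.0715]
tool_rot: [3.14, 0.002, -2.932]
force: [-22.5, -2.7, 30.3]
grip_width: 0.0353
finger_force: 52.4
```

```bash
python3 -c "
from h import *
goS(.435,-.1457,.067)
t=grab_frame('top');cv2.imwrite('pics/top8.png',t)
"; python3 bar.py pics/top8.png
```

```text
u,v 0.462 -0.1448 F_u -22.53 Fz 30.35 Fv 2.06 w 0.0353
shift mm [27.  -1.   4.5] rot deg [ 0.07  0.1  -0.11] now [ 0.4821 -0.0447  0.0715] [ 3.140e+00  2.000e-03 -2.932e+00] t 16.55
pics/top8.png [(-0.09, 0.0, 0), (-0.075, 0.4505, 3), (-0.06, 0.4808, 35), (0.06, 0.4632, 24), (0.075, 0.4958, 22), (0.09, 0.4956, 21)]
```

Locked at the second hole: the force rose to 22 N while the bar stayed at +24.5 mm. I'll release, go back over the buttons and squeeze again.

Call:
{"method": "send_rows", "body": {"increments": [[[2,0,0],[0,0,0],-0.8],[[2,0,0],[0,0,0],0],[[2,0,0],[0,0,0],0.6],[[2,0,0],[0,0,0],0.6],[[14,0,0],[0,0,0],0.6],[[29,0,0],[0,0,0],0.6],[[31,0,0],[0,0,0],0.6],[[31,0,0],[0,0,0],0.6]]}}

```text
clock: 17.4
position: [0.4545, -0.0507, 0.071]
tool_rot: [3.142, 0.007, -2.932]
force: [1.0, -0.1, 0.1]
grip_width: 0.0686
finger_force: 0.0
```

```bash
python3 -c "
from h import *
goS(.433,-.1457,.071)
import pickle
t=grab_frame('top');cv2.imwrite('pics/top9.png',t)
"; python3 bar.py pics/top9.png
```

```text
u,v 0.4338 -0.1448 F_u 0.98 Fz 0.12 Fv -0.32 w 0.0686
shift mm [ 0.8 -0.9  0. ] rot deg [ 0.   0.4 -0.1] now [ 0.4545 -0.0507  0.071 ] [ 3.142  0.007 -2.932] t 17.4
pics/top9.png [(-0.09, 0.4954, 22), (-0.075, 0.4953, 22), (-0.06, 0.4901, 27), (0.06, 0.4959, 22), (0.075, 0.4956, 23), (0.09, 0.4953, 22)]
```

Call:
{"method": "send_rows", "body": {"increments": [[[2,0,3],[0,0.4,0],0.6],[[2,0,3],[0,0.4,0],0.6],[[2,0,3],[0,0.4,0],0],[[2,0,3],[0,0.4,0],-0.8],[[2,0,3],[0,0.4,0],-0.8],[[2,0,3],[0,0.4,0],-0.8],[[2,0,3],[0,0.4,0],-0.8]], "newtons": 50}}

```text
clock: 18.15
position: [0.453, -0.051, 0.068]
tool_rot: [-3.141, 0.0, -2.932]
force: [0.5, -1.1, 4.1]
grip_width: 0.0355
finger_force: 49.5
```

Call:
{"method": "send_rows", "body": {"increments": [[[-2,0,0],[0,0,0],-0.8],[[-4,0,0],[0,0,0],-0.8],[[-6,0,0],[0,0,0],-0.8],[[-8,0,0],[0,0,0],-0.8],[[-8,0,0],[0,0,0],-0.8]]}}

```text
clock: 18.65
position: [0.4604, -0.0494, 0.068]
tool_rot: [3.142, -0.001, -2.932]
force: [-2.5, -0.5, 6.5]
grip_width: 0.0353
finger_force: 49.4
```

```bash
python3 -c "
from h import *
goS(.433,-.1457,.071)
t=grab_frame('top');cv2.imwrite('pics/top10.png',t)
"; python3 bar.py pics/top10.png
```

```text
u,v 0.4399 -0.1448 F_u -2.55 Fz 6.48 Fv 0.03 w 0.0353
shift mm [ 6.9 -0.9 -3. ] rot deg [ 0.   -0.03 -0.08] now [ 0.4604 -0.0494  0.068 ] [ 3.142e+00 -1.000e-03 -2.932e+00] t 18.65
pics/top10.png [(-0.09, 0.5028, 22), (-0.075, 0.5028, 22), (-0.06, 0.4857, 43), (0.06, 0.503, 21), (0.075, 0.5028, 22), (0.09, 0.5028, 22)]
```

Call:
{"method": "send_rows", "body": {"increments": [[[-3,0,0],[0,0,0],-0.8],[[-6,0,0],[0,0,0],-0.8],[[-9,0,0],[0,0,0],-0.8],[[-12,0,0],[0,0,0],-0.8],[[-14,0,0],[0,0,0],-0.8],[[-16,0,0],[0,0,0],-0.8],[[-17,0,0],[0,0,0],-0.8],[[-18,0,0],[0,0,0],-0.8],[[-18,0,0],[0,0,0],-0.8]]}}

```text
clock: 19.6
position: [0.4788, -0.0455, 0.068]
tool_rot: [-3.141, 0.001, -2.932]
force: [4.0, 1.3, 3.7]
grip_width: 0.0355
finger_force: 50.0
```

```bash
python3 -c "
from h import *
goS(.433,-.1457,.071)
t=grab_frame('top');cv2.imwrite('pics/top11.png',t);print(blobs(t,'blue',100),blobs(t,'red',100))
"; python3 bar.py pics/top11.png
```

```text
u,v 0.4586 -0.1448 F_u 4.18 Fz 3.71 Fv 0.43 w 0.0355
shift mm [25.6 -0.9 -3. ] rot deg [-0.01  0.05 -0.07] now [ 0.4788 -0.0455  0.068 ] [-3.141e+00  1.000e-03 -2.932e+00] t 19.6
[([181.1, 91.8], [174, 85, 15, 15, 170]), ([280.6, 176.6], [273, 170, 16, 15, 178]), ([339.2, 186.0], [332, 179, 15, 15, 168])] [([249.8, 96.4], [242, 88, 16, 17, 186]), ([247.4, 184.1], [240, 177, 16, 15, 187])]
pics/top11.png [(-0.09, 0.5224, 21), (-0.075, 0.5227, 23), (-0.06, 0.5037, 51), (0.06, 0.4966, 44), (0.075, 0.5223, 22), (0.09, 0.5229, 24)]
```

Call:
{"method": "send_rows", "body": {"increments": [[[-1,0,0],[0,0,0],-0.8],[[-2,0,0],[0,0,0],-0.8],[[-3,0,0],[0,0,0],-0.8],[[-3,0,0],[0,0,0],-0.8]]}}

```text
clock: 20.05
position: [0.4806, -0.0451, 0.0679]
tool_rot: [3.141, -0.001, -2.932]
force: [-2.3, -0.3, 11.1]
grip_width: 0.0355
finger_force: 50.8
```

```bash
python3 -c "
from h import *
goS(.433,-.1457,.071)
t=grab_frame('top');cv2.imwrite('pics/top12.png',t);print(blobs(t,'blue',100),blobs(t,'red',100))
"; python3 bar.py pics/top12.png
```

```text
u,v 0.4605 -0.1448 F_u -2.34 Fz 11.08 Fv 0.19 w 0.0355
shift mm [27.5 -1.  -3. ] rot deg [ 0.02 -0.07 -0.09] now [ 0.4806 -0.0451  0.0679] [ 3.141e+00 -1.000e-03 -2.932e+00] t 20.05
[([181.1, 91.8], [174, 85, 15, 15, 169]), ([280.6, 176.6], [274, 170, 15, 15, 176]), ([339.2, 186.0], [332, 179, 15, 15, 168])] [([249.9, 96.4], [242, 88, 16, 17, 185]), ([247.4, 184.0], [240, 177, 16, 15, 187])]
pics/top12.png [(-0.09, 0.5237, 22), (-0.075, 0.5234, 22), (-0.06, 0.5067, 49), (0.06, 0.4994, 44), (0.075, 0.5236, 23), (0.09, 0.5235, 23)]
```

Call:
{"method": "send_rows", "body": {"increments": [[[-1,0,0],[0,0,0],-0.8],[[-2,0,0],[0,0,0],-0.8],[[-2,0,0],[0,0,0],-0.8]]}}

```text
clock: 20.4
position: [0.4822, -0.0447, 0.0679]
tool_rot: [3.141, -0.002, -2.932]
force: [-5.2, 0.4, 12.6]
grip_width: 0.0353
finger_force: 51.1
```

```bash
python3 -c "
from h import *
goS(.433,-.1457,.071)
t=grab_frame('top');cv2.imwrite('pics/top13.png',t);print(blobs(t,'blue',100),blobs(t,'red',100))
"; python3 bar.py pics/top13.png
```

```text
u,v 0.4622 -0.1448 F_u -5.0 Fz 12.55 Fv 1.48 w 0.0353
shift mm [29.1 -1.  -3. ] rot deg [ 0.02 -0.1  -0.09] now [ 0.4822 -0.0447  0.0679] [ 3.141e+00 -2.000e-03 -2.932e+00] t 20.4
[([181.1, 91.8], [174, 85, 15, 15, 169]), ([280.7, 176.6], [274, 170, 15, 15, 176]), ([339.2, 186.0], [332, 179, 15, 15, 168])] [([249.8, 96.4], [242, 88, 16, 17, 186]), ([247.4, 183.7], [240, 177, 16, 15, 188])]
pics/top13.png [(-0.09, 0.5262, 22), (-0.075, 0.5159, 28), (-0.06, 0.5099, 45), (0.06, 0.4983, 46), (0.075, 0.5257, 22), (0.09, 0.5261, 23)]
```

Call:
{"method": "send_rows", "body": {"increments": [[[-1,0,0],[0,0,0],-0.8],[[-2,0,0],[0,0,0],-0.8],[[-2,0,0],[0,0,0],-0.8]]}}

```text
clock: 20.75
position: [0.4826, -0.0446, 0.0679]
tool_rot: [3.141, -0.005, -2.932]
force: [-16.6, -0.9, 23.1]
grip_width: 0.0353
finger_force: 52.4
```

```bash
python3 -c "
from h import *
goS(.433,-.1457,.071)
t=grab_frame('top');cv2.imwrite('pics/top14.png',t);print(blobs(t,'blue',100)[1][0],blobs(t,'red',100)[1][0])
"; python3 bar.py pics/top14.png
```

```text
u,v 0.4625 -0.1448 F_u -16.42 Fz 23.13 Fv 2.56 w 0.0353
shift mm [29.5 -1.  -3. ] rot deg [ 0.06 -0.27 -0.11] now [ 0.4826 -0.0446  0.0679] [ 3.141 -0.005 -2.932] t 20.75
[280.7, 176.5] [247.4, 183.7]
pics/top14.png [(-0.09, 0.5266, 23), (-0.075, 0.5128, 32), (-0.06, 0.5067, 59), (0.06, 0.5001, 47), (0.075, 0.5268, 24), (0.09, 0.5266, 23)]
```

Blocked at +30 mm from the second hole. I'll pull back gently to test that it's locked.

Call:
{"method": "send_rows", "body": {"increments": [[[3,0,0],[0,0,0],-0.8],[[4,0,0],[0,0,0],-0.8],[[5,0,0],[0,0,0],-0.8],[[6,0,0],[0,0,0],-0.8],[[6,0,0],[0,0,0],-0.8]]}}

```text
clock: 21.3
position: [0.4793, -0.0453, 0.068]
tool_rot: [3.142, 0.0, -2.932]
force: [3.0, 1.8, 5.9]
grip_width: 0.0354
finger_force: 50.2
```

```bash
python3 -c "
from h import *
goS(.433,-.1457,.071)
t=grab_frame('top');cv2.imwrite('pics/top15.png',t);print(blobs(t,'blue',100)[1][0],blobs(t,'red',100)[1][0])
"; python3 bar.py pics/top15.png
```

```text
u,v 0.4592 -0.1448 F_u 3.3 Fz 5.93 Fv 1.11 w 0.0354
shift mm [26.2 -1.  -3. ] rot deg [ 0.    0.01 -0.08] now [ 0.4793 -0.0453  0.068 ] [ 3.142  0.    -2.932] t 21.3
[280.7, 176.6] [247.4, 183.7]
pics/top15.png [(-0.09, 0.5235, 23), (-0.075, 0.5231, 23), (-0.06, 0.508, 43), (0.06, 0.4974, 44), (0.075, 0.5236, 23), (0.09, 0.5233, 22)]
```

Call:
{"method": "send_rows", "body": {"increments": [[[1,0,0],[0,0,0],-0.8],[[2,0,0],[0,0,0],-0.8],[[2,0,0],[0,0,0],-0.8]]}}

```text
clock: 21.65
position: [0.4787, -0.0455, 0.068]
tool_rot: [-3.141, 0.003, -2.932]
force: [10.9, 3.3, -2.5]
grip_width: 0.0352
finger_force: 50.5
```

```bash
python3 -c "
from h import *
goS(.433,-.1457,.071)
t=grab_frame('top');cv2.imwrite('pics/top16.png',t)
"; python3 bar.py pics/top16.png
```

```text
u,v 0.4585 -0.1448 F_u 11.39 Fz -2.49 Fv 0.97 w 0.0352
shift mm [25.5 -0.9 -3. ] rot deg [-0.03  0.15 -0.06] now [ 0.4787 -0.0455  0.068 ] [-3.141e+00  3.000e-03 -2.932e+00] t 21.65
pics/top16.png [(-0.09, 0.522, 21), (-0.075, 0.5227, 23), (-0.06, 0.5083, 44), (0.06, 0.4976, 40), (0.075, 0.522, 23), (0.09, 0.5225, 23)]
```

Blocked both ways, so it's locked at the third hole. I'll take the play up towards the bottles, let go and retreat.

Call:
{"method": "send_rows", "body": {"increments": [[[-2,0,0],[0,0,0],-0.8],[[-4,0,0],[0,0,0],-0.8],[[-6,0,0],[0,0,0],-0.8],[[-6,0,0],[0,0,0],-0.8],[[-5,0,0],[0,0,0],-0.8],[[-5,0,0],[0,0,0],0],[[-5,0,0],[0,0,0],0.7],[[-5,0,0],[0,0,0],1],[[-5,0,0],[0,0,0],1]]}}

```text
clock: 22.6
position: [0.4819, -0.0448, 0.0677]
tool_rot: [3.142, -0.001, -2.932]
force: [0.2, 0.1, 0.3]
grip_width: 0.0834
finger_force: 0.0
```

Call:
{"method": "send_rows", "body": {"increments": [[[0,0,-30],[0,0,0],1],[[0,0,-70],[0,0,0],1],[[0,0,-120],[0,0,0],1],[[20,35,-160],[0,0,0],1],[[40,80,-180],[0,0,0],1],[[40,100,-180],[0,0,0],1],[[40,100,-180],[0,0,0],1],[[40,100,-180],[0,0,0],1]]}}

```text
clock: 23.4
position: [0.4222, 0.045, 0.248]
tool_rot: [3.142, 0.0, -2.93]
force: [0.5, -1.4, -0.3]
grip_width: 0.0854
finger_force: 0.0
```

```bash
python3 - <<'E'
from h import *
im=grab_frame("wrist");t=grab_frame("top");cv2.imwrite("pics/top17.png",t)
s=observe();print(s["position"],s["force"],s["clock"])
print([b[0] for b in blobs(t,'blue',60)],[b[0] for b in blobs(t,'red',60)])
cv2.imwrite("pics/fin.png",np.hstack([im[:300,:400],cv2.resize(t[100:250,140:340],(400,300),interpolation=cv2.INTER_CUBIC)]))
E
python3 bar.py pics/top17.png
```

```text
[0.42231972 0.04402923 0.24763913] [ 0.48921652 -0.50163436 -0.6731467 ] 23.5
[[181.1, 91.8], [280.7, 176.6], [339.1, 186.0], [362.3, 192.2], [212.9, 202.6]] [[224.7, 89.9], [249.9, 96.4], [247.4, 183.7]]
pics/top17.png [(-0.09, 0.5255, 21), (-0.075, 0.526, 23), (-0.06, 0.5261, 23), (0.06, 0.525, 21), (0.075, 0.5253, 22), (0.09, 0.526, 23)]
```

View pics/fin.png

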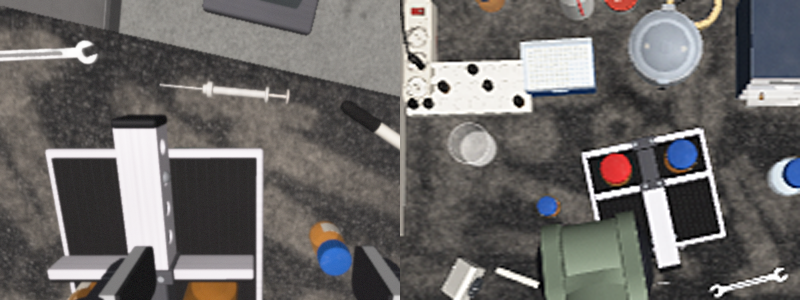

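The bar is against both bottles, which stand upright, one on each side of the tube. The second hole from the front (165,178) is filled by the button, and the other objects haven't moved. Handing in.

```bash
python3 -c "
from workcell import *
print(job_done())"
```

```text
the job is handed in; nothing more can be done
None
```

The two small bottles stand upright on the shaker deck, one each side of the tube, clamped with the bar locked at the third hole position (0.060 m), and the job was handed in at about 23.5 s of the 70 s allowed.

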